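Load the vial reader and hold its spring shuttle at the sensor

ROBOT

A 7-joint arm with a two-finger parallel gripper is mounted at the origin on a cart in front of the work surface, level with it; the furniture and walls round the work are solid. World frame = base frame: x ahead of the robot, y to its left, z up, the work surface at z = 0. Lengths are in m, angles in rad, forces in N, time in s.
With the tool pointing down it reaches from about 0.4 to 0.875 m from the base axis. Payload 19.3 kg.
Tool frame: the origin (TCP) lies at the very end of the fingers, on their centre line; the grasp point (between the pads) lies 19 mm behind it; z points along the fingers, y is the line along which they close (so a half turn about z gives the same grasp; the last joint's range is limited). The gripper opens to 85 mm and grips with 20 to 120 N. Pads are 22 mm wide; open, the fingers measure 114 mm over their backs; the gripper's body (76 mm by 85 mm) begins 54 mm behind the grasp point. The pads swing forward as they close: fully open they stand 13 mm farther back than shut.
Start: joints at [1.191, 0.521, -0.036, 1.599, 0.021, 1.021, -0.113], TCP at [0.191, -0.595, 0.231] pointing down, gripper open.
Joint ranges: [-2.91, 2.91], [-0.3, 2.13], [-1.5, 1.42], [0.17, 2.43], [-1.26, 4.41], [0.16, 1.93], [-2.52, 2.52]. Speed limits (rad/s): [1.89, 1.89, 2.39, 2.39, 3.01, 3.01, 3.01].

INTERFACE

Orientations are given as [roll, pitch, yaw] about the fixed x, y, z axes, in that order (R = Rz(yaw) Ry(pitch) Rx(roll)).
In Python, from workcell import bot gives the robot as it stands.
- The arm moves only by the shell command python3 -m crank 'ROWS' [FORCE]. ROWS is a JSON object of lists of equal length, an entry for each row: "travel": the shift along the world's x, y, z in cm, a list of three; "turn": the turn, a rotation vector about the world's x, y, z in degrees, a list of three; "gripper": the closure, from 0 (fully open) to 1 (shut). A call has exactly 5 rows; each row is the pose to reach, as a shift and turn from the pose commanded when the call began; what a row does not reach only later rows make up. A row lasts 1/10 s, in which the tool goes at most 50 mm and 8.59 degrees, less where a joint would pass 70% of its speed; a pose out of reach is approached as far as the arm can. A call with a gripper value outside its range is refused whole. The fingers move at their own pace and stop on an object; FORCE is the grip in N (left out, the last holds). Time passes only in rows, so rows that repeat a pose let the fingers close, or fill a call up. It gives the time, the measured TCP pose, the force, the opening and the grip force at its end, in the units of the state.
- bot.observe(): the state, without advancing time (a new reading comes with each control period).
- bot.grab_frame(name): name is "scene" or "top" or "wrist"; returns a dict with "pixels" (384x512x3 uint8, red, green, blue), "fx", "fy", "cx", "cy" (pixels), "extrinsics" (4x4, takes a point from world to camera coordinates). Camera axes: x right, y down, z forward; pixel columns grow to the right and rows downward; lengths in m; the calibration is good to about 2 mm. The wrist camera is an equidistant fisheye: a pixel r from the principal point sees the ray r / f radians off the axis. A picture is of the moment at which its call begins. There is no depth.
- bot.job_done(): hands the job in; it is judged then, once.
The state is a dict: "clock": time; "qpos": joint angles; "qd": joint speeds; "joint_efforts": joint torques, N m; "position": TCP position; "tool_rot": TCP orientation; "force": force on the tool from outside, world axes, zero at the start; "moment": the same for the moment, N m; "grip_width": finger opening in m; "finger_force": force on a finger pad.
Only numpy, scipy, OpenCV 4.12 (cv2) and the standard library are available. Lean on these libraries where they do the work, as an engineer would, in place of code of your own. Each camera call takes 0.05 s, during which the arm holds its last target. There are 200 camera calls.

TASK

Stand the one amber vial that fits snugly in the round well of the spring-return shuttle, and let go of it there. Then take the black handle, pull the shuttle out until its yellow pointer is in line with the red sensor clip, and keep it there: the job finishes while you are still holding the handle against the spring. Leave the other two vials, the timer, the green tape and the sensor clip where they are.

Things in the scene. Friction and masses are not known exactly. Their poses are not given: they have to be found in the camera images.
- reader: Vial reader, fixed to the worktop: grey base plate 290 x 120 x 12 mm, two guide rails, white spring housing (62 mm tall) at the back. Origin on the worktop; the plate spans x -150 to +140, y +-60 mm; +x points to the housing, z up. The shuttle slides out along -x, 0 to 85 mm from home; the spring pulls it home with 3 N at home and about 8 N at 70 mm; it flies home if let go.
- shuttle: The spring-return shuttle: a flat-topped grey block (62 x 64 mm, top 46 mm above the worktop) with a round well, a handle and a pointer. Origin: centre of the well's floor, 24 mm above the worktop; axes parallel to the reader's. The well is 28 mm wide and 22 mm deep, with a 2 mm chamfered mouth; a seated vial stands on its floor, its underside at this origin.
- handle_grip (a point): Grip point on the shuttle's black upright handle plate: 14 mm thick along the reader's x, 50 mm wide along y, from 14 to 62 mm above the worktop, 100 mm in front of the well, joined to the block by two rods (tops 26 mm above the worktop). The point is on its centre plane, 12 mm below its top edge. Pinch from above across the 14 mm.
- pointer (a point): Tip of the small yellow pointer that sticks out of the right (-y) side of the shuttle block, 34 mm above the worktop; moves with the shuttle, axes parallel to the reader's.
- clip_mark (a point): Fin tip of the red sensor clip (18 x 10 x 22 mm, with a 3 mm thin fin on top) on the right (-y) edge of the reader; axes parallel to the reader's. The pointer is in line when it has the same x as this in the reader's frame. The clip stands 45 to 75 mm before the pointer's home place.
- vial_fit: The middle-sized (right) amber glass vial, 26 mm in diameter, 62 mm tall with a black screw cap (24 mm in diameter, the top 16 mm), white label band; about 50 g, closed, stands upright loose on the worktop. Origin: centre of its underside, z up.
- vial_small: The smallest (wrong, sits loose in the well) amber glass vial, 20 mm in diameter, 62 mm tall with a black screw cap (18 mm in diameter, the top 16 mm), white label band; about 50 g, closed, stands upright loose on the worktop. Origin: centre of its underside, z up.
- vial_large: The largest (wrong, does not enter the well) amber glass vial, 34 mm in diameter, 62 mm tall with a black screw cap (32 mm in diameter, the top 16 mm), white label band; about 50 g, closed, stands upright loose on the worktop. Origin: centre of its underside, z up.
- timer: White lab timer, 62 x 68 x 18 mm, lying loose to the left of the reader; leave alone. Origin: centre of its underside.
- green_tape: Roll of green tape lying flat, 73 mm in diameter, 19 mm high, loose; leave alone. Origin: centre of its underside.
Mind the look-alikes: they are no part of the job. Leave any blue look-alike of the vial_fit alone.

How it is judged:
By the outcome, as a careful person would: the job done as asked, in the order asked, and still so for the second after the job is handed in, while the arm keeps its last pose, push and grip.
It also fails if it takes over 51 s, if anything falls off the work surface, if the arm or the gripper's body presses on something with over 40 N, if the wrist force passes 120 N, or if a joint passes its speed limit or range.

## Working session

There is one attempt and no reset: what is moved stays moved. The work goes in short steps, Python scripts to look and compute and a shell command to move; the robot and the scene stay as the last step left them, time stands still between calls to the robot, and variables do not carry over. Pictures are saved under pics/ and viewed, at most 13 in all, crops included, and the job is handed in when it is done.

```bash
ls; mkdir -p pics; cat > h.py <<'E'
import numpy as np, cv2
from workcell import bot
def grab(n,save=None):
    f=bot.grab_frame(n)
    if save: cv2.imwrite(f'pics/{save}.png',cv2.cvtColor(np.array(f['pixels']),cv2.COLOR_RGB2BGR))
    return f
def ray(f,u,v,fish=False):
    E=np.array(f['extrinsics']);R=E[:3,:3];t=E[:3,3]
    x=(u-f['cx'])/f['fx'];y=(v-f['cy'])/f['fy']
    if fish:
        r=np.hypot(x,y);s=np.sin(r)/r if r>1e-9 else 1.;d=np.array([x*s,y*s,np.cos(r)])
    else: d=np.array([x,y,1.])
    d=R.T@d;return -R.T@t,d/np.linalg.norm(d)
def plane(f,u,v,z,fish=False):
    o,d=ray(f,u,v,fish);return o+d*(z-o[2])/d[2]
def tri(rs):
    A=sum(np.eye(3)-np.outer(d,d) for o,d in rs);b=sum((np.eye(3)-np.outer(d,d))@o for o,d in rs)
    p=np.linalg.solve(A,b);return p,[np.linalg.norm((np.eye(3)-np.outer(d,d))@(p-o)) for o,d in rs]
E
python3 - <<'E'
from h import *
import pickle
fs={n:grab(n) for n in('scene','top','wrist')}
pickle.dump(fs,open('f0.pkl','wb'))
a=np.hstack([cv2.cvtColor(np.array(fs[n]['pixels']),cv2.COLOR_RGB2BGR) for n in('scene','top')])
for n in fs:
    f=fs[n];cv2.imwrite(f'pics/{n}0.png',cv2.cvtColor(np.array(f['pixels']),cv2.COLOR_RGB2BGR)); E=np.array(f['extrinsics']);print(n,f['fx'],f['cx'],f['cy'],-E[:3,:3].T@E[:3,3],E[2,:3])
print(bot.observe())
E
```

```text
pics
scene 362.32338957010796 253.9524529584924 189.1863826600315 [-0.23301541 -0.45759327  0.69338478] [ 0.71780512  0.38894721 -0.5774737 ]
top 486.7767808996007 259.16690284481297 183.94355605770505 [ 0.45184398 -0.04388636  1.61994037] [ 0.05342254  0.01681648 -0.99843039]
wrist 297.3186396354542 251.52502739486582 190.89610725990397 [ 0.26690368 -0.57087896  0.37272873] [-0.30161607 -0.09572954 -0.94861141]
{'clock': 0.15, 'qpos': array([ 1.19075087,  0.5218888 , -0.0363134 ,  1.59986367,  0.02119996,
        1.02116022, -0.11280467]), 'qd': array([ 0.00037555,  0.00075005,  0.00077527, -0.00048371, -0.0001069 ,
       -0.00052893,  0.00025635]), 'joint_efforts': array([ 1.50590069e-03, -9.27396226e+01,  1.98036499e+00, -3.70056546e+01,
        1.79756602e-02,  6.42588304e-03, -1.49975795e-04]), 'position': array([ 0.19044931, -0.59499283,  0.23085562]), 'tool_rot': array([-3.14066035e+00,  7.22856644e-05,  3.09816072e-01]), 'force': array([ 0.68665833,  0.01700084, -0.46859083]), 'moment': array([-0.03636522,  0.01598509,  0.01226176]), 'finger_force': 0.0, 'grip_width': 0.08529197927865677}
```

View pics/scene0.png

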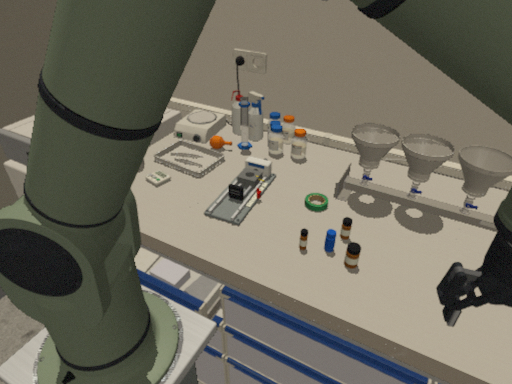

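View pics/top0.png

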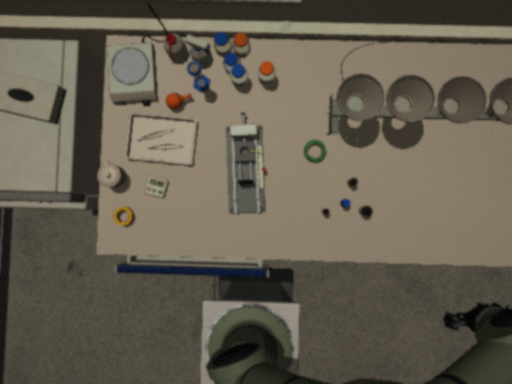

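The scene view shows amber vials at (304,239), (346,227) and (352,256), a blue look-alike at (330,240), and the reader at (242,190). The top view has the vials at (326,212), (353,182) and (366,211), blue at (346,203), and the reader at (246,170).

```bash
python3 - <<'E'
from h import *
import pickle
fs=pickle.load(open('f0.pkl','rb'))
t=fs['top'];s=fs['scene']
for n,u,v in(('small',326,212),('mid',353,182),('large',366,211),('blue',346,203)): print(n,plane(t,u,v,.062))
for n,u,v,z in(('handle',246,183,.062),('housing',244,131,.062),('plate',246,212,.012),('clip',265,171,.03)): print(n,plane(t,u,v,z))
B=lambda f:cv2.cvtColor(np.array(f['pixels']),cv2.COLOR_RGB2BGR)
r=lambda im,k:cv2.resize(im,None,fx=k,fy=k,interpolation=cv2.INTER_CUBIC)
a=r(B(s)[210:276,290:370],5) 
b=r(B(t)[165:225,315:375],5)
c=r(B(s)[150:226,200:280],5);d=r(B(t)[115:220,220:280],3)
def pad(x,h,w): 
    o=np.zeros((h,w,3),np.uint8);o[:x.shape[0],:x.shape[1]]=x[:h,:w];return o
im=np.vstack([np.hstack([pad(a,330,400),pad(b,330,400)]),np.hstack([pad(c,270,400),pad(r(B(t)[120:220,215:275],2.6),270,400)])])
cv2.imwrite('pics/crop1.png',im)
E
```

```text
small [ 0.45151472 -0.23325915  0.062     ]
mid [ 0.54969186 -0.31735558  0.062     ]
large [ 0.45831092 -0.3603      0.062     ]
blue [ 0.48198372 -0.29630679  0.062     ]
handle [0.53706932 0.02465802 0.062     ]
housing [0.70483222 0.03612537 0.062     ]
plate [0.4440111  0.02399769 0.012     ]
clip [ 0.57988391 -0.03500314  0.03      ]
```

View pics/crop1.png

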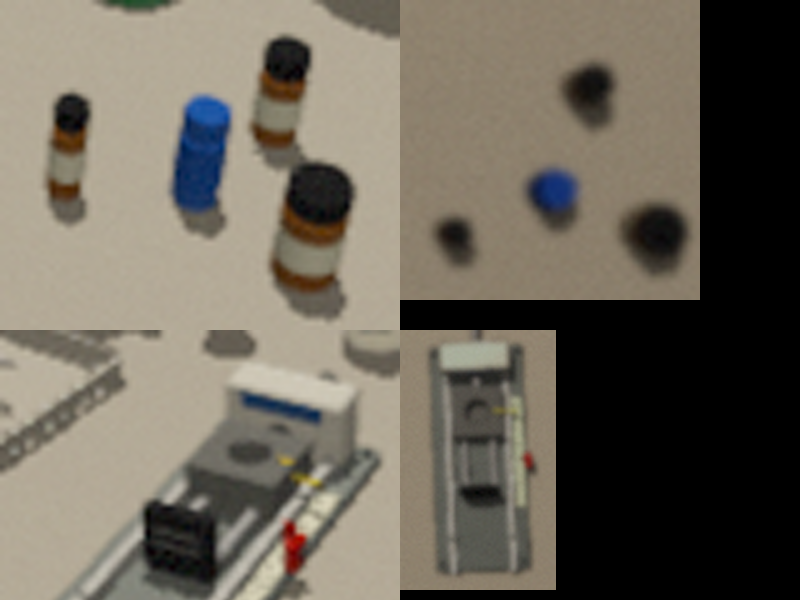

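View pics/wrist0.png

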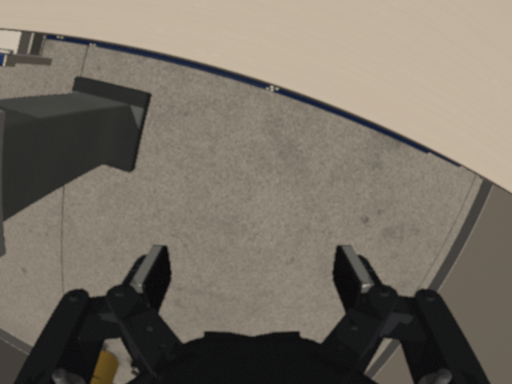

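Candidates in the top view: small amber (326,212), mid amber (353,182), large amber (366,211), blue look-alike (346,203). The crop confirms that (353,182) is the middle-sized amber vial (scene (346,227)). It also shows the reader with the handle toward the robot, the pointer at home and the red clip in front of it. The wrist view has only floor in it, so I'll move over the chosen vial.

```bash
python3 -m crank '{"travel":[[3,2.4,0],[7,5.4,0],[11,8.5,0],[15,11.6,0],[19,14.7,0]],"turn":[[0,0,-2],[0,0,-4],[0,0,-6],[0,0,-8],[0,0,-10]],"gripper":[0,0,0,0,0]}' 40
python3 -m crank '{"travel":[[4,3,-1],[8,6.2,-2],[12,9.3,-3],[15.5,12,-3],[17,13.1,-3]],"turn":[[0,0,-1],[0,0,-3],[0,0,-5],[0,0,-5],[0,0,-5]],"gripper":[0,0,0,0,0]}'
python3 -m crank '{"travel":[[0,0,0],[0,0,0],[0,0,0],[0,0,0],[0,0,0]],"turn":[[0,0,0],[0,0,0],[0,0,0],[0,0,0],[0,0,0]],"gripper":[0,0,0,0,0]}'
python3 - <<'E'
from h import *
import pickle
w=grab('wrist','w1');pickle.dump(w,open('w1.pkl','wb'))
o=bot.observe();print(o['clock'],o['position'],o['tool_rot'])
E
```

```text
clock: 0.65
position: [0.3803, -0.4479, 0.2312]
tool_rot: [-3.141, 0.0, 0.134]
force: [0.1, -0.4, -0.0]
grip_width: 0.0857
finger_force: 0.0
clock: 1.15
position: [0.5526, -0.3137, 0.2005]
tool_rot: [-3.139, -0.0, 0.053]
force: [-0.6, -0.8, 0.2]
grip_width: 0.0853
finger_force: 0.0
clock: 1.65
position: [0.5484, -0.3192, 0.2015]
tool_rot: [3.141, -0.0, 0.047]
force: [0.0, -0.2, 0.7]
grip_width: 0.0856
finger_force: 0.0
1.7 [ 0.54861976 -0.31903131  0.2014557 ] [ 3.14138259e+00 -9.35964426e-05  4.69299025e-02]
```

View pics/w1.png

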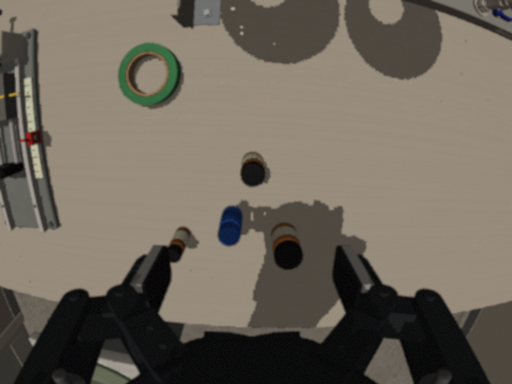

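The wrist view shows the mid vial's cap at (253,172), blue at (231,226), large at (288,245), small at (178,245), and the reader at left. Next I triangulate the cap.

```bash
cat >> h.py <<'E'
def blob(f,mask,box):
    u0,v0,u1,v1=box;m=np.zeros_like(mask,np.uint8);m[v0:v1,u0:u1]=mask[v0:v1,u0:u1]
    n,l,st,c=cv2.connectedComponentsWithStats(m);i=1+np.argmax(st[1:,4]);return c[i],st[i]
def hsv(f): return cv2.cvtColor(np.array(f['pixels']),cv2.COLOR_RGB2HSV)
def dark(f,t=45): return (np.array(f['pixels']).max(2)<t).astype(np.uint8)
E
python3 - <<'E'
from h import *
import pickle
fs=pickle.load(open('f0.pkl','rb'));w=pickle.load(open('w1.pkl','rb'));t=fs['top'];s=fs['scene']
cw,sw=blob(w,dark(w),(235,145,275,190));cs,ss=blob(s,dark(s),(338,214,356,234));ct,st=blob(t,dark(t,55),(345,175,360,188))
print(cw,sw,cs,ss,ct,st)
rw,rs,rt=ray(w,*cw,True),ray(s,*cs),ray(t,*ct)
for k in([rw,rs],[rw,rt],[rw,rs,rt]): print(tri(k))
print('plane .054',plane(w,*cw,.054,True),plane(s,*cs,.054),plane(t,*ct,.06))
# base: amber lower... reader bits in wrist
h=hsv(w);red=((h[...,1]>150)&((h[...,0]<6)|(h[...,0]>174))).astype(np.uint8)
print('clip',blob(w,red,(20,120,60,150)))
E
```

```text
[252.79955947 173.03303965] [242 161  23  25 454] [347.0877193  221.63157895] [343 218   9   8  57] [352.55769231 182.48076923] [349 179   8   8  52]
(array([ 0.55141516, -0.32116609,  0.05432148]), [np.float64(0.0002423258985326058), np.float64(0.00024232589853255519)])
(array([ 0.54885307, -0.32020913,  0.04311669]), [np.float64(0.0010213427909507766), np.float64(0.0010213427909510952)])
(array([ 0.55034565, -0.31996387,  0.05377785]), [np.float64(0.001298221661784049), np.float64(0.001867871486351439), np.float64(0.0030329366499627993)])
plane .054 [ 0.55129075 -0.32093247  0.054     ] [ 0.55183984 -0.3213382   0.054     ] [ 0.54823743 -0.31632326  0.06      ]
clip (array([ 31.32352941, 137.90441176]), array([ 20, 131,  21,  15, 136], dtype=int32))
```

The cap centroid is at z = 0.054, which matches a standing 62 mm vial. Descend and grip.

```bash
python3 -m crank '{"travel":[[0.2,-0.2,-3],[0.2,-0.2,-7],[0.2,-0.2,-11],[0.2,-0.2,-15],[0.2,-0.2,-17.4]],"turn":[[0,0,0],[0,0,0],[0,0,0],[0,0,0],[0,0,0]],"gripper":[0,0,0,0,0]}' 25
python3 -m crank '{"travel":[[0,0,0],[0,0,0],[0,0,0],[0,0,0],[0,0,0]],"turn":[[0,0,0],[0,0,0],[0,0,0],[0,0,0],[0,0,0]],"gripper":[0,0,0.3,0.7,1]}' 25
python3 -m crank '{"travel":[[0,0,0],[0,0,0],[0,0,0],[0,0,0],[0,0,0]],"turn":[[0,0,0],[0,0,0],[0,0,0],[0,0,0],[0,0,0]],"gripper":[1,1,1,1,1]}' 25
```

```text
clock: 2.2
position: [0.5498, -0.32, 0.0244]
tool_rot: [-3.14, 0.002, 0.048]
force: [-0.5, -0.6, 0.0]
grip_width: 0.0853
finger_force: 0.0
clock: 2.7
position: [0.5516, -0.3207, 0.0285]
tool_rot: [3.141, -0.001, 0.048]
force: [0.7, -0.5, -0.2]
grip_width: 0.0443
finger_force: 0.0
clock: 3.2
position: [0.5515, -0.3204, 0.0279]
tool_rot: [3.141, -0.001, 0.048]
force: [0.3, 1.2, 6.7]
grip_width: 0.0246
finger_force: 24.2
```

```bash
python3 -m crank '{"travel":[[0,0,1],[0,0,4],[0,0,8],[0,0,12],[0,0,16]],"turn":[[0,0,0],[0,0,0],[0,0,0],[0,0,0],[0,0,0]],"gripper":[1,1,1,1,1]}' 35
python3 -m crank '{"travel":[[0,3,1],[0,8,1],[0,13,1],[0,18,1],[0,22,1]],"turn":[[0,0,0],[0,0,0],[0,0,0],[0,0,0],[0,0,0]],"gripper":[1,1,1,1,1]}'
python3 -m crank '{"travel":[[0,3,0],[0,4,0],[0,4,0],[0,4,0],[0,4,0]],"turn":[[0,0,0],[0,0,0],[0,0,0],[0,0,0],[0,0,0]],"gripper":[1,1,1,1,1]}'
python3 - <<'E'
from h import *
import pickle
w=grab('wrist','w2');s=grab('scene');t=grab('top');o=bot.observe();pickle.dump((w,s,t,o),open('w2.pkl','wb'))
print(o['clock'],o['position'],o['tool_rot'])
B=lambda f:cv2.cvtColor(np.array(f['pixels']),cv2.COLOR_RGB2BGR)
cv2.imwrite('pics/w2b.png',cv2.resize(B(w),(800,600),interpolation=cv2.INTER_CUBIC))
E
```

```text
clock: 3.7
position: [0.5508, -0.3203, 0.1896]
tool_rot: [3.141, -0.0, 0.048]
force: [0.2, 1.5, -0.4]
grip_width: 0.0244
finger_force: 34.5
clock: 4.2
position: [0.5508, -0.0975, 0.1981]
tool_rot: [-3.141, -0.001, 0.049]
force: [0.9, 0.4, -1.1]
grip_width: 0.0246
finger_force: 34.5
clock: 4.7
position: [0.551, -0.062, 0.1974]
tool_rot: [3.141, 0.0, 0.046]
force: [0.0, -0.4, -1.2]
grip_width: 0.0247
finger_force: 34.5
4.85 [ 0.55100198 -0.06139057  0.19726604] [3.14139669e+00 1.30861292e-04 4.64906872e-02]
```

View pics/w2b.png

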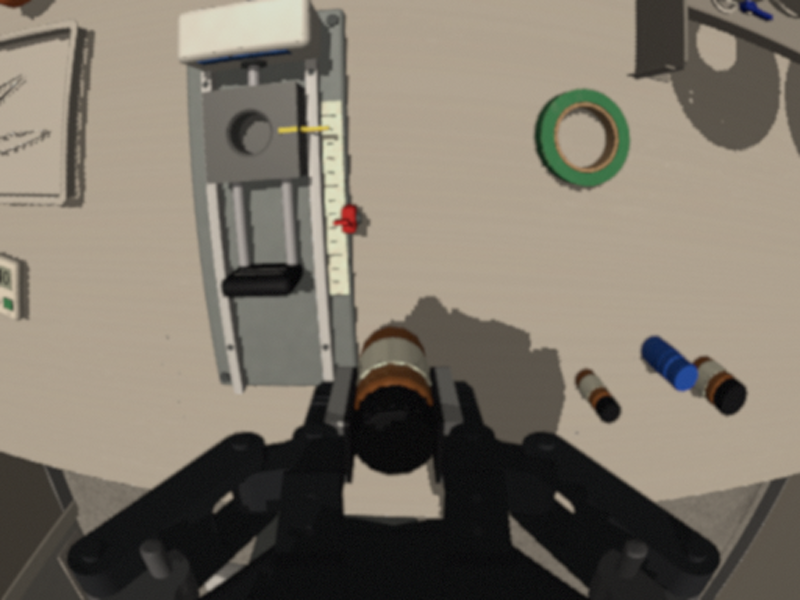

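The wrist view shows the vial held upright at its shoulder. The well is at about (250,132) in the 800-pixel image, the pointer tip at (325,129), the clip fin at (345,219), and the handle at (262,277).

```bash
python3 - <<'E'
from h import *
import pickle
w,s,t,o=pickle.load(open('w2.pkl','rb'))
g=cv2.cvtColor(np.array(w['pixels']),cv2.COLOR_RGB2GRAY)
print(g[70:102:2,126:204:2])
# block-top mask: seed fill
h=hsv(w);k=1.5625
y=((h[...,0]>18)&(h[...,0]<32)&(h[...,1]>150)).astype(np.uint8)
c,st=blob(w,y,(170,70,215,95));print('ptr',c,st)
red=((h[...,1]>150)&((h[...,0]<6)|(h[...,0]>174))).astype(np.uint8)
c2,st2=blob(w,red,(205,120,240,160));print('clip',c2,st2)
d,sd=blob(w,dark(w,35),(130,160,200,200));print('handle',d,sd)
for z in(.022,.046): print(z,'well',plane(w,160,84.5,z,True))
for n,u,v,z in(('ptrtip',st[0]+st[2]-.5,c[1],.034),('clip',c2[0],c2[1],.03),('handle',*d,.058)): print(n,plane(w,u,v,z,True))
print('corners',[plane(w,a/k,b/k,.046,True)[:2].round(4) for a,b in((203,91),(304,84),(306,178),(210,186))])
E
```

```text
[[125 126 114 107 108 108 108 109 110 110 111 112 111 107  98  88  79  77
   78  91 104 112 113 114 114 115 115 116 114 116 115 113  63  33  38 132
  199 197 170]
 [126 126 115 107 108 107 109 108 109 109 110 110 101  82  62  51  44  45
   46  58  74  92 110 114 115 115 115 115 114 114 114 111  65  32  38 134
  200 196 170]
 [125 126 114 107 107 107 108 109 109 110 110 101  72  53  38  34  36  43
   48  51  54  65  90 111 114 113 114 114 114 114 115 111  67  33  39 139
  200 195 174]
 [126 125 113 108 107 106 107 108 109 110 105  75  53  34  31  36  46  52
   52  55  55  57  70  99 113 114 113 114 113 114 115 111  67  31  40 137
  199 196 177]
 [125 126 117 108 107 107 108 107 108 108  90  60  37  32  36  45  52  52
   76 101 102  98  92  92 108 112 112 113 113 114 113 113  71  30  34 111
  192 196 181]
 [126 127 115 106 106 106 107 107 109 104  77  47  32  33  41  51  54  75
  104 111 111 112 112  98 104 112 115 120 122 123 131 136  84  55  80 125
  191 195 186]
 [125 127 118 106 106 107 107 108 109  97  67  40  32  34  48  52  74 104
  112 110 112 111 111 103 100 114 156 177 178 17
[... 1295 characters left out ...]
10 109 110 110 110  91  35  31  62
  160 195 188]
 [126 126 126 109 104 105 105 106 106 105 105 107 107 104 100  97  97  98
  101 105 107 109 108 110 109 110 110 109 110 109 110 111  96  38  30  61
  164 195 192]]
ptr [196.4  82.2] [192  81  14   4  25]
clip [222.66878981 139.88535032] [214 131  14  18 157]
handle [168.29552239 179.51641791] [143 169  51  21 670]
0.022 well [0.6417254  0.04022202 0.022     ]
0.046 well [0.6409295  0.03274632 0.046     ]
ptrtip [ 0.64330148 -0.01174443  0.034     ]
clip [ 0.58321562 -0.03084105  0.03      ]
handle [0.54578953 0.02138333 0.058     ]
corners [array([0.6697, 0.0665]), array([ 0.6714, -0.0016]), array([ 0.6111, -0.0048]), array([0.606 , 0.0608])]
```

```bash
python3 -m crank '{"travel":[[0.6,2,0],[1.2,5,0],[2,8,0],[2.5,9,-1],[2.5,9.2,-2]],"turn":[[0,0,0],[0,0,0],[0,0,0],[0,0,0],[0,0,0]],"gripper":[1,1,1,1,1]}'
python3 -m crank '{"travel":[[0,0,0],[0,0,0],[0,0,0],[0,0,0],[0,0,0]],"turn":[[0,0,0],[0,0,0],[0,0,0],[0,0,0],[0,0,0]],"gripper":[1,1,1,1,1]}'
python3 - <<'E'
from h import *
import pickle
w=grab('wrist');o=bot.observe();pickle.dump((w,o),open('w3.pkl','wb'))
print(o['clock'],o['position'],o['tool_rot'])
B=cv2.cvtColor(np.array(w['pixels']),cv2.COLOR_RGB2BGR)
cv2.imwrite('pics/w3b.png',cv2.resize(B[0:300,112:512-112],None,fx=2,fy=2,interpolation=cv2.INTER_CUBIC))
E
```

```text
clock: 5.35
position: [0.5765, 0.0325, 0.1766]
tool_rot: [-3.141, -0.0, 0.049]
force: [-0.6, -1.2, -1.4]
grip_width: 0.0244
finger_force: 34.5
clock: 5.85
position: [0.5762, 0.0313, 0.1776]
tool_rot: [-3.142, -0.0, 0.047]
force: [-1.0, 0.0, -0.6]
grip_width: 0.0245
finger_force: 34.5
5.9 [0.57614699 0.03138751 0.17753617] [-3.14157300e+00 -3.76931737e-04  4.76197914e-02]
```

View pics/w3b.png

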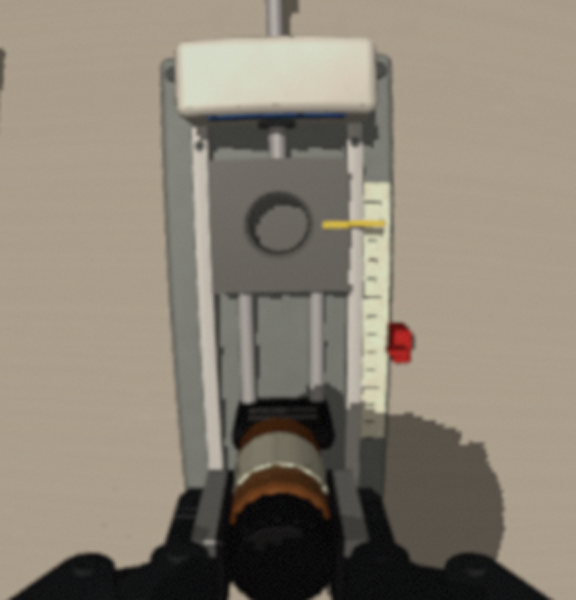

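The well mouth is centred at crop (279,223), full (251.5,111.7). The pointer tip is at (384,225), the clip at (400,342), and the held vial is in line with the tool at (278,470).

```bash
python3 - <<'E'
from h import *
import pickle
w,o=pickle.load(open('w3.pkl','rb'));w2,s,t,o2=pickle.load(open('w2.pkl','rb'))
def mouth(w,u,v):
    g=cv2.GaussianBlur(cv2.cvtColor(np.array(w['pixels']),cv2.COLOR_RGB2GRAY).astype(np.float32),(0,0),.7)
    P=[]
    for a in np.linspace(0,2*np.pi,72,endpoint=False):
        r=np.arange(10,22,.25);x=(u+r*np.cos(a)).astype(np.float32);y=(v+r*np.sin(a)).astype(np.float32)
        p=cv2.remap(g,x[None],y[None],cv2.INTER_LINEAR)[0];ref=np.median(p[-12:])
        b=np.where(p<ref-6)[0]
        if len(b) and b[-1]<len(r)-8:P.append((x[b[-1]],y[b[-1]]))
    e=cv2.fitEllipse(np.array(P,np.float32));return len(P),e
for W,u,v in((w,251.5,111.7),(w2,159.5,84.3)):
    print(mouth(W,u,v))
a=mouth(w,251.5,111.7)[1][0];b=mouth(w2,159.5,84.3)[1][0]
p,r=tri([ray(w,*a,True),ray(w2,*b,True)]);print('well',p,r,plane(w,*a,.046,True),plane(w2,*b,.046,True))
print('vial base front',plane(w,251,210,o['position'][2]-.028,True),o['position'])
# pointer, clip both views
def feat(w,bp,bc):
    h=hsv(w);y=((h[...,0]>15)&(h[...,0]<32)&(h[...,1]>130)).astype(np.uint8);c,st=blob(w,y,bp)
    red=((h[...,1]>150)&((h[...,0]<6)|(h[...,0]>174))).astype(np.uint8);c2,st2=blob(w,red,bc);return (st[0]+st[2]-.5,c[1]),c2,st,st2
A=feat(w,(265,95,315,130),(295,150,330,190));B=feat(w2,(170,70,215,95),(205,120,240,160))
print(A,B)
print('ptr',plane(w,*A[0],.034,True),plane(w2,*B[0],.034,True),'clip',plane(w,*A[1],.03,True),plane(w2,*B[1],.03,True),tri([ray(w,*A[1],True),ray(w2,*B[1],True)]))
# plate side edges for yaw (crop px): left rail / right rail inner edges at far, near
c=lambda u,v,z:plane(w,112+u/2,v/2,z,True)[:2]
for z,pts in((.02,((348,150),(348,450))),(.02,((208,150),(222,450))),(.026,((242,300),(249,400))),(.026,((318,300),(318,395))),(.046,((208,157),(350,157))),(.046,((213,291),(350,291))),(.062,((178,45),(373,43)))):
    q=c(*pts[1],z)-c(*pts[0],z);print(z,q.round(4),np.degrees(np.arctan2(q[1],q[0])))
E
```

```text
(72, ((250.95384216308594, 111.56279754638672), (34.97167205810547, 36.93278503417969), 84.33616638183594))
(72, ((159.40188598632812, 84.14132690429688), (31.03182029724121, 33.540184020996094), 55.48379898071289))
well [0.64130744 0.03424945 0.04334606] [np.float64(9.947951155414385e-05), np.float64(9.947951155412957e-05)] [0.64135639 0.03427992 0.046     ] [0.64131139 0.03338832 0.046     ]
vial base front [0.58732861 0.03157845 0.14953617] [0.57614699 0.03138751 0.17753617]
((np.float64(303.5), np.float64(111.76388888888889)), array([311.4972973 , 171.21621622]), array([274, 111,  30,   3,  72], dtype=int32), array([306, 162,  12,  19, 185], dtype=int32)) ((np.float64(208.5), np.float64(82.3076923076923)), array([222.66878981, 139.88535032]), array([179,  80,  30,   5,  78], dtype=int32), array([214, 131,  14,  18, 157], dtype=int32))
ptr [ 0.6436753 -0.0160935  0.034    ] [ 0.64322052 -0.01482957  0.034     ] clip [ 0.58402007 -0.03019014  0.03      ] [ 0.58321562 -0.03084105  0.03      ] (array([ 0.58309475, -0.03069584,  0.0274263 ]), [np.float64(0.00028700817766278216), np.float64(0.0002870081776628982)])
0.02 [-0.1605 -0.012 ] -175.73575168857198
0.02 [-0.1605 -0.011 ] -176.06932945817988
0.026 [-0.0531 -0.0053] -174.32128167370973
0.026 [-0.0504 -0.0033] -176.2277358067518
0.046 [ 0.003  -0.0641] -87.27761667306017
0.046 [ 0.0031 -0.0639] -87.25987470887898
0.062 [ 0.0047 -0.0831] -86.76283004515687
```

```bash
python3 -m crank '{"travel":[[1.5,0.1,0],[4,0.2,0],[6,0.3,0],[6.5,0.3,-2],[6.5,0.3,-5]],"turn":[[0,0,0],[0,0,0.3],[0,0,0.6],[0,0,0.6],[0,0,0.6]],"gripper":[1,1,1,1,1]}'
python3 -m crank '{"travel":[[0,0,-2],[0,0,-3.5],[0,0,-4.5],[0,0,-4.5],[0,0,-4.5]],"turn":[[0,0,0],[0,0,0],[0,0,0],[0,0,0],[0,0,0]],"gripper":[1,1,1,1,1]}'
python3 - <<'E'
from h import *
o=bot.observe();print(o['clock'],o['position'],o['tool_rot'],o['force'])
s=grab('scene');w=grab('wrist')
B=lambda f:cv2.cvtColor(np.array(f['pixels']),cv2.COLOR_RGB2BGR)
a=cv2.resize(B(s)[135:215,210:290],(500,500),interpolation=cv2.INTER_CUBIC)
b=cv2.resize(B(w)[60:300,186:330],(300,500),interpolation=cv2.INTER_CUBIC)
cv2.imwrite('pics/c4.png',np.hstack([a,b]))
E
```

```text
clock: 6.4
position: [0.6428, 0.0347, 0.1279]
tool_rot: [-3.141, -0.003, 0.058]
force: [0.7, 1.0, -1.4]
grip_width: 0.0247
finger_force: 34.5
clock: 6.9
position: [0.6415, 0.0347, 0.083]
tool_rot: [-3.142, -0.001, 0.058]
force: [-1.3, -0.0, -0.9]
grip_width: 0.0245
finger_force: 34.5
6.9 [0.64148209 0.03468369 0.08298138] [-3.14154308e+00 -8.15322410e-04  5.84410902e-02] [-1.27222965 -0.01783478 -0.9438687 ]
```

View pics/c4.png

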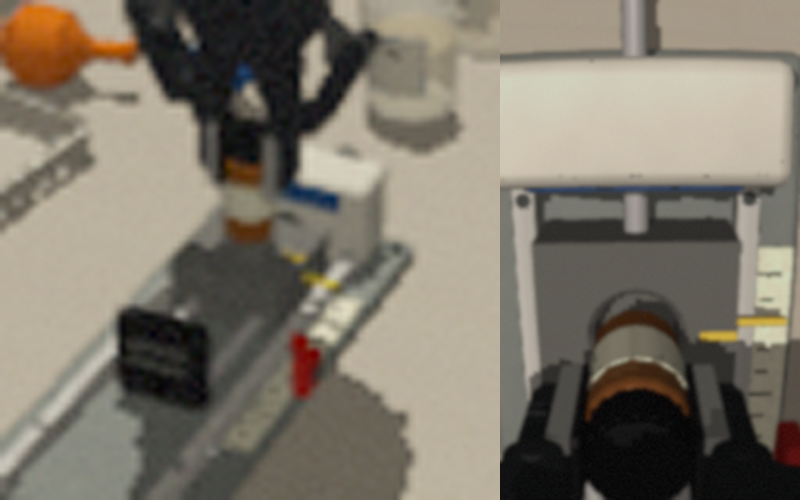

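The vial hangs just above the well, centred sideways on it (wrist crop (640,320)). I'll lower it slowly.

```bash
python3 -m crank '{"travel":[[0,0,-0.3],[0,0,-0.6],[0,0,-0.9],[0,0,-1.2],[0,0,-1.2]],"turn":[[0,0,0],[0,0,0],[0,0,0],[0,0,0],[0,0,0]],"gripper":[1,1,1,1,1]}'
```

```text
clock: 7.5
position: [0.6408, 0.0346, 0.0697]
tool_rot: [3.142, 0.001, 0.058]
force: [-1.1, 0.9, -0.1]
grip_width: 0.0244
finger_force: 34.5
```

```bash
python3 -m crank '{"travel":[[0,0,-0.4],[0,0,-0.8],[0,0,-1.2],[0,0,-1.5],[0,0,-1.5]],"turn":[[0,0,0],[0,0,0],[0,0,0],[0,0,0],[0,0,0]],"gripper":[1,1,1,1,1]}'
```

```text
clock: 8.0
position: [0.6408, 0.0346, 0.0547]
tool_rot: [3.142, 0.001, 0.058]
force: [0.1, -0.2, -0.3]
grip_width: 0.0243
finger_force: 34.5
```

```bash
python3 -m crank '{"travel":[[0,0,-0.1],[0,0,-0.2],[0,0,-0.3],[0,0,-0.3],[0,0,-0.3]],"turn":[[0,0,0],[0,0,0],[0,0,0],[0,0,0],[0,0,0]],"gripper":[1,1,1,1,1]}'
```

```text
clock: 8.5
position: [0.6411, 0.0346, 0.0523]
tool_rot: [3.142, -0.0, 0.058]
force: [-0.9, 0.6, -0.8]
grip_width: 0.0244
finger_force: 34.5
```

```bash
python3 -m crank '{"travel":[[0,0,0],[0,0,0],[0,0,0],[0,0,0],[0,0,0]],"turn":[[0,0,0],[0,0,0],[0,0,0],[0,0,0],[0,0,0]],"gripper":[0.6,0.5,0.3,0.2,0.2]}' 
python3 -m crank '{"travel":[[0,0,0],[0,0,2],[0,0,5],[0,0,8],[0,0,11]],"turn":[[0,0,0],[0,0,0],[0,0,0],[0,0,0],[0,0,0]],"gripper":[0.1,0,0,0,0]}'
python3 -m crank '{"travel":[[-2,0,0],[-5,0,0],[-8,0,0],[-10,0,0],[-10,0,0]],"turn":[[0,0,0],[0,0,0],[0,0,0],[0,0,0],[0,0,0]],"gripper":[0,0,0,0,0]}'
python3 - <<'E'
from h import *
import pickle
w=grab('wrist');s=grab('scene');o=bot.observe();pickle.dump((w,s,o),open('w5.pkl','wb'))
print(o['clock'],o['position'],o['tool_rot'])
B=lambda f:cv2.cvtColor(np.array(f['pixels']),cv2.COLOR_RGB2BGR)
a=cv2.resize(B(w)[0:300,150:350],(400,600),interpolation=cv2.INTER_CUBIC)
b=cv2.resize(B(s)[135:225,200:260],(400,600),interpolation=cv2.INTER_CUBIC)
cv2.imwrite('pics/c5.png',np.hstack([a,b]))
E
```

```text
clock: 9.0
position: [0.6411, 0.0347, 0.0523]
tool_rot: [-3.142, -0.0, 0.058]
force: [-0.1, -0.0, 0.7]
grip_width: 0.0685
finger_force: 0.0
clock: 9.5
position: [0.6409, 0.0346, 0.1635]
tool_rot: [-3.142, 0.0, 0.058]
force: [1.3, -0.3, 0.4]
grip_width: 0.0851
finger_force: 0.0
clock: 10.0
position: [0.539, 0.0345, 0.1626]
tool_rot: [3.141, 0.001, 0.059]
force: [1.8, -0.1, -0.7]
grip_width: 0.0854
finger_force: 0.0
10.1 [0.54146394 0.03465051 0.16269776] [-3.14154684e+00 -9.06022551e-04  5.83879989e-02]
```

View pics/c5.png

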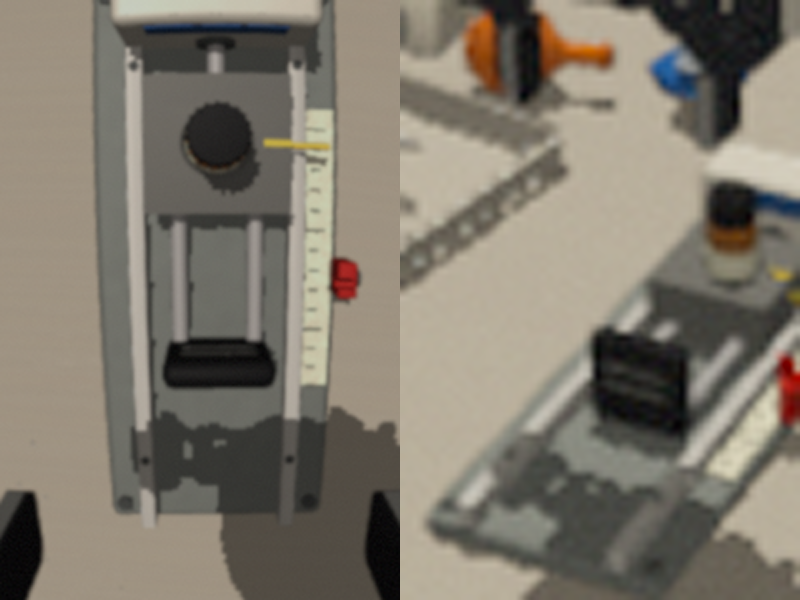

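The vial is seated in the well at crop (217,137); the handle's top face is at crop (220,375). Next I check heights, handle pose, yaw and wrist range.

```bash
python3 - <<'E'
from h import *
import pickle
w,s,o=pickle.load(open('w5.pkl','rb'));w2,_,_,_=pickle.load(open('w2.pkl','rb'))
print('q7',o['qpos'].round(2))
f=lambda u,v:(150+u/2,v/2)
cw,sw=blob(w,dark(w,50),(238,48,278,86)); cs,ss=blob(s,dark(s,50),(243,160,255,173));print(cw,sw,cs,ss)
print('cap',tri([ray(w,*cw,True),ray(s,*cs)]))
print('handle top corners',[plane(w,*f(u,v),.062,True).round(4) for u,v in((165,366),(275,366),(271,387),(169,387))])
d=dark(w,50);b5=blob(w,d,(225,160,295,200));b2=blob(w2,dark(w2,50),(130,160,200,200));print(b5,b2)
# bottom-row centre of silhouette = top near edge, both views
n5=(b5[1][0]+b5[1][2]/2,b5[1][1]+b5[1][3]);print('near edge',plane(w,*n5,.062,True))
print('silh tri',tri([ray(w,*b5[0],True),ray(w2,*b2[0],True)]))
for z,p in((.02,((306,70),(296,420))),(.02,((143,70),(154,420))),(.012,((334,40),(322,480))),(.012,((92,40),(115,480)))):
    a=[plane(w,*f(*x),z,True)[:2] for x in p];q=a[0]-a[1];print(z,a,np.degrees(np.arctan2(q[1],q[0])))
E
```

```text
q7 [-0.09  0.48 -0.11  1.88  0.07  0.78 -1.75]
[259.92889908  68.61697248] [242  52  36  34 872] [249.59459459 165.48648649] [247 163   7   6  37]
cap (array([0.64010441, 0.03309854, 0.07874811]), [np.float64(0.0006867970545551746), np.float64(0.0006867970545551313)])
handle top corners [array([0.5445, 0.0506, 0.062 ]), array([0.5473, 0.0036, 0.062 ]), array([0.5377, 0.0044, 0.062 ]), array([0.5352, 0.0485, 0.062 ])]
(array([259.08823529, 181.61685215]), array([ 232,  169,   56,   25, 1258], dtype=int32)) (array([168.23666667, 178.96333333]), array([143, 168,  52,  23, 900], dtype=int32))
near edge [0.53599127 0.02647086 0.062     ]
silh tri (array([0.54031757, 0.02695578, 0.03860721]), [np.float64(0.00019691601038638335), np.float64(0.00019691601038643192)])
0.02 [array([ 0.68174615, -0.00620869]), array([ 0.50626171, -0.01646613])] 3.34525524260878
0.02 [array([0.67624939, 0.07016988]), array([0.50207261, 0.0571979 ])] 4.259292798357737
0.012 [array([ 0.70109177, -0.02055854]), array([ 0.46747074, -0.03729802])] 4.098369037181185
0.012 [array([0.69335133, 0.09708454]), array([0.46107114, 0.07862659])] 4.543412534485528
```

The cap centroid is at z = 0.079, so the vial is fully seated. The handle centre is near (0.541, 0.027) and the yaw about 3.9°. Now I refine the clip fin and pointer from three wrist views.

```bash
python3 - <<'E'
from h import *
import pickle
w5,s5,o=pickle.load(open('w5.pkl','rb'));w2=pickle.load(open('w2.pkl','rb'))[0];w3=pickle.load(open('w3.pkl','rb'))[0];w1=pickle.load(open('w1.pkl','rb'))
ex=np.array([np.cos(.068),np.sin(.068)])
s0=pickle.load(open('f0.pkl','rb'))['scene']
for n,w,bp,bc in(('w2',w2,(170,70,215,95),(205,120,240,160)),('w3',w3,(265,95,315,130),(295,150,330,190)),('w5',w5,(275,60,320,85),(310,120,335,160))):
    h=hsv(w);y=((h[...,0]>15)&(h[...,0]<32)&(h[...,1]>130)).astype(np.uint8);c,st=blob(w,y,bp)
    tip=(st[0]+st[2]-.5,c[1]);red=((h[...,1]>110)&((h[...,0]<8)|(h[...,0]>172))).astype(np.uint8);c2,st2=blob(w,red,bc)
    x0,y0,ww,hh,_=st2;print(n,st,c2,st2);print('\n'.join(''.join('#' if v else '.' for v in r) for r in red[y0:y0+hh,x0-2:x0+ww+2]))
    P=plane(w,*tip,.034,True)[:2];Q=plane(w,*c2,.026,True)[:2];print(P,Q,'dx',(P-Q)@ex)
E
```

```text
w2 [179  80  30   5  78] [222.6961326  140.02209945] [214 130  15  20 181]
...........#.......
..........#####....
........########...
.......#########...
.......##########..
.......##########..
.......#########...
.......#########...
.......#########...
.......#########...
......##########...
...#############...
..###############..
..###############..
.......##########..
.......##########..
.......#########...
.......#########...
........########...
...........###.....
[ 0.64322052 -0.01482957] [ 0.58244829 -0.03051492] dx 0.061697561012612534
w3 [274 111  30   3  72] [311.56716418 171.41293532] [306 162  12  20 201]
...#######......
...########.....
...#########....
...##########...
...###########..
...###########..
...###########..
...###########..
...###########..
...###########..
..############..
..############..
..############..
..############..
..###########...
...##########...
...##########...
....#########...
....#########...
......####......
[ 0.6436753 -0.0160935] [ 0.58281655 -0.03118141] dx 0.06174328457771744
w5 [282  70  32   4  77] [321.81069959 138.90123457] [316 129  13  21 243]
...#####.........
..#########......
..############...
..#############..
..#############..
..#############..
..#############..
..#############..
..#############..
..#############..
..#############..
..#############..
..#############..
..#############..
..#############..
..############...
..############...
...###########...
...###########...
....##########...
......#####......
[ 0.64530542 -0.01571467] [ 0.58283899 -0.03103192] dx 0.06336283966770019
```

```bash
python3 -m crank '{"travel":[[0,-0.1,0],[0,-0.3,0],[0,-0.5,0],[0,-0.7,0],[0,-0.7,0]],"turn":[[0,0,8],[0,0,16],[0,0,24],[0,0,32],[0,0,40]],"gripper":[0,0,0,0,0]}'
python3 -m crank '{"travel":[[0,0,0],[0,0,0],[0,0,0],[0,0,0],[0,0,0]],"turn":[[0,0,8],[0,0,16],[0,0,24],[0,0,32],[0,0,40]],"gripper":[0,0,0,0,0.2]}'
python3 -m crank '{"travel":[[0,0,0],[0,0,0],[0,0,0],[0,0,0],[0,0,0]],"turn":[[0,0,5],[0,0,10.5],[0,0,10.5],[0,0,10.5],[0,0,10.5]],"gripper":[0.3,0.3,0.3,0.3,0.3]}'
```

```text
clock: 10.6
position: [0.5419, 0.0273, 0.1622]
tool_rot: [3.141, -0.0, 0.762]
force: [0.6, -0.4, 0.3]
grip_width: 0.0856
finger_force: 0.0
clock: 11.1
position: [0.5419, 0.0276, 0.1622]
tool_rot: [3.141, -0.0, 1.46]
force: [0.0, -0.7, 0.0]
grip_width: 0.073
finger_force: 0.0
clock: 11.6
position: [0.5413, 0.0276, 0.1622]
tool_rot: [3.142, -0.0, 1.635]
force: [0.3, -0.3, 0.3]
grip_width: 0.0596
finger_force: 0.0
```

```bash
python3 -m crank '{"travel":[[0,0,-2],[0,0,-5],[0,0,-8],[0,0,-11],[0,0,-13]],"turn":[[0,0,0],[0,0,0],[0,0,0],[0,0,0],[0,0,0]],"gripper":[0.3,0.3,0.3,0.3,0.3]}' 60
python3 -m crank '{"travel":[[0,0,0],[0,0,0],[0,0,0],[0,0,0],[0,0,0]],"turn":[[0,0,0],[0,0,0],[0,0,0],[0,0,0],[0,0,0]],"gripper":[0.4,0.6,0.8,1,1]}' 60
python3 -m crank '{"travel":[[0,0,0],[0,0,0],[0,0,0],[0,0,0],[0,0,0]],"turn":[[0,0,0],[0,0,0],[0,0,0],[0,0,0],[0,0,0]],"gripper":[1,1,1,1,1]}' 60
python3 - <<'E'
from h import *
import pickle
w2=pickle.load(open('w2.pkl','rb'))[0]
ex=np.array([np.cos(.068),np.sin(.068)])
for z in(.03,.034,.038):
    P=plane(w2,214.5,142.2,z,True);print('fin',P,(np.array([.6436,-.0155])-P[:2])@ex)
print(bot.observe()['position'])
E
```

```text
clock: 12.1
position: [0.5405, 0.0276, 0.0304]
tool_rot: [-3.14, 0.0, 1.636]
force: [0.2, 0.3, 0.6]
grip_width: 0.0599
finger_force: 0.0
clock: 12.6
position: [0.5421, 0.0277, 0.0337]
tool_rot: [3.139, 0.0, 1.638]
force: [0.9, 0.8, 4.8]
grip_width: 0.0132
finger_force: 59.3
clock: 13.1
position: [0.5421, 0.0277, 0.0337]
tool_rot: [3.139, -0.0, 1.637]
force: [0.9, 0.5, 6.3]
grip_width: 0.0128
finger_force: 59.3
fin [ 0.5804508 -0.0222416  0.03     ] 0.06346132646911447
fin [ 0.58110709 -0.02271203  0.034     ] 0.06283852395579288
fin [ 0.58176337 -0.02318247  0.038     ] 0.06221572144247141
[0.54214224 0.02768722 0.03365726]
```

Gripped. Now I pull 55 mm gently, then measure.

```bash
python3 -m crank '{"travel":[[-0.4,-0.03,0],[-1,-0.07,0],[-1.6,-0.11,0],[-2.2,-0.15,0],[-2.8,-0.19,0]],"turn":[[0,0,0],[0,0,0],[0,0,0],[0,0,0],[0,0,0]],"gripper":[1,1,1,1,1]}' 70
python3 -m crank '{"travel":[[-0.6,-0.04,0],[-1.2,-0.08,0],[-1.8,-0.12,0],[-2.4,-0.16,0],[-2.7,-0.18,0]],"turn":[[0,0,0],[0,0,0],[0,0,0],[0,0,0],[0,0,0]],"gripper":[1,1,1,1,1]}'
python3 -m crank '{"travel":[[0,0,0],[0,0,0],[0,0,0],[0,0,0],[0,0,0]],"turn":[[0,0,0],[0,0,0],[0,0,0],[0,0,0],[0,0,0]],"gripper":[1,1,1,1,1]}'
python3 - <<'E'
from h import *
import pickle
S=[grab('scene') for _ in range(3)];T=[grab('top') for _ in range(3)];w=grab('wrist');pickle.dump((S,T,w),open('w6.pkl','wb'))
o=bot.observe();print(o['clock'],o['position'],o['force'])
B=lambda f:cv2.cvtColor(np.array(f['pixels']),cv2.COLOR_RGB2BGR)
a=cv2.resize(B(S[0])[160:210,225:285],(480,400),interpolation=cv2.INTER_CUBIC)
b=cv2.resize(B(T[0])[140:200,225:285],(320,320),interpolation=cv2.INTER_CUBIC)
b=cv2.copyMakeBorder(b,0,80,0,0,cv2.BORDER_CONSTANT)
cv2.imwrite('pics/c6.png',np.hstack([a,b]))
E
```

```text
clock: 13.6
position: [0.5144, 0.0258, 0.0336]
tool_rot: [3.138, -0.0, 1.638]
force: [5.1, -0.8, 7.7]
grip_width: 0.0129
finger_force: 69.6
clock: 14.1
position: [0.4875, 0.024, 0.0336]
tool_rot: [3.138, -0.0, 1.638]
force: [7.5, -0.7, 4.9]
grip_width: 0.0132
finger_force: 69.3
clock: 14.6
position: [0.4878, 0.024, 0.0336]
tool_rot: [3.138, -0.0, 1.638]
force: [5.5, -1.1, 7.9]
grip_width: 0.013
finger_force: 69.6
14.95 [0.48786836 0.02403007 0.03362762] [ 6.12801977 -0.60739523  6.65546727]
```

View pics/c6.png

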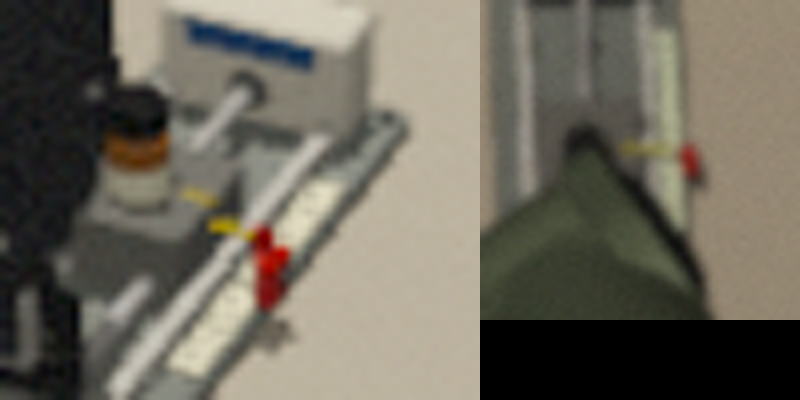

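The pointer's yellow tip at crop (245,236) is close behind the red fin at (262,237), and the vial is still seated. I'll quantify the remaining gap.

```bash
python3 - <<'E'
from h import *
import pickle
S,T,w=pickle.load(open('w6.pkl','rb'))
ex=np.array([np.cos(.068),np.sin(.068)])
px=np.mean([np.array(f['pixels'],float) for f in S],0)
print('scene R-G'); print((px[...,0]-px[...,1])[186:200,246:264].astype(int)); print('scene G-B');print((px[...,1]-px[...,2])[180:194,244:262].astype(int))
tx=np.mean([np.array(f['pixels'],float) for f in T],0)
print('top R-G');print((tx[...,0]-tx[...,1])[164:178,258:270].astype(int));print('top G-B');print((tx[...,1]-tx[...,2])[164:174,246:268].astype(int))
for n,f,p,z in(('s ptr',S[0],(255.6,189.5),.034),('s fin',S[0],(257.75,189.6),.034),('s ptr root',S[0],(249,184.2),.034)): P=plane(f,*p,z)[:2];print(n,P,P@ex)
E
```

```text
scene R-G
[[  1   2   3   2   0   0   1   1   1   2   2   4   4   4   4   4   4   5]
 [  2   3   3   2   0  16  16  13   8   5  14  16   9   3   5   5   5   4]
 [  3   2   2   2   0  21  23  17  16  11  36  70  54  11   6   5   5   4]
 [  3   1   3   1   1  -1   2   9  14  20  40 105 116  28  11   5   4   3]
 [  0   1   2   0   0   0   3   6   5   6  47  96 104  53  38  13   4   0]
 [  1   1   2   0   0   1   4   5   4   3  38 106 123 151 155  35   1  -2]
 [  0   1   1   1   0   3   4   4   2   3  34 117 148 143 121  16  -1   2]
 [  1   3   1   2   2   4   4   3   4   4  22  98 149 121  51   9   1   6]
 [ -1  -1   2   4   4   4   4   2   3   5  18  76 106  82  20  -1   7  10]
 [  1   1   3   3   4   4   2   5   5   4  22  79 103  78  35  10   9  10]
 [  0   1   3   4   3   2   4   5   5   5  18  81 101  84  41  13  10   9]
 [  2   3   3   4   3   4   5   5   5   5  14  71 100  68  17   9  10  10]
 [  3   4   3   4   4   5   5   5   5   5   8  38  60  27  12  10  10  10]
 [  5   5   3   1   3   4   4   5   5   5   1  -3   3   7   8  10  10  10]]
scene G-B
[[ 27  22  13  10   8  10   9
[... 1731 characters left out ...]
 8  7 10 18 27 30 25 20 20 24 29 33 34 29 25 18 16 18 20 19]
 [ 6  4  6  7 14 28 42 45 42 38 38 42 46 47 41 32 25 15 13 16 19 21]
 [ 9  9  7  7 12 23 35 37 37 39 42 42 45 45 40 30 20 12  8 12 17 21]
 [14 11  8  4  7 13 16 17 20 20 23 23 28 32 30 24 17 10  5 10 16 18]
 [16 15 10  4  5  7  7  6  9 10 10 14 18 25 26 24 20 11  5  7 12 16]
 [17 16 11  8  5  4  6  7  6  5  9 11 19 25 29 27 23 14  7  7 11 16]
 [17 18 15 10  6  5  2  4  6  7  8 13 18 26 30 29 24 15  8  8 11 16]
 [18 18 17 14 10  6  3  3  4  5  8 12 17 24 29 30 26 17  8  9 10 14]]
s ptr [ 0.58764734 -0.0188202 ] 0.5850104376428046
s fin [ 0.59048313 -0.02497956] 0.5874211583004127
s ptr root [0.60313869 0.01374247] 0.6026785342485188
```

```bash
python3 - <<'E'
from h import *
import pickle
S,T,w=pickle.load(open('w6.pkl','rb'));w5,s5,_=pickle.load(open('w5.pkl','rb'));w2,s2,t2,_=pickle.load(open('w2.pkl','rb'));w3=pickle.load(open('w3.pkl','rb'))[0];f0=pickle.load(open('f0.pkl','rb'))
ex=np.array([np.cos(.068),np.sin(.068)])
def topm(tx,rows):
    gb=tx[...,1]-tx[...,2];rg=tx[...,0]-tx[...,1];P=[]
    for u in range(252,259):
        c=gb[rows[0]:rows[1],u];c=np.clip(c-np.median(c)-4,0,None);P.append((u,(c*np.arange(*rows)).sum()/c.sum()))
    k=np.polyfit(*np.array(P).T,1)
    r=np.clip(rg[162:178,260:269]-16,0,None);v,u=np.mgrid[162:178,260:269];C=((r*u).sum()/r.sum(),(r*v).sum()/r.sum());return k,P,C
for nm,L,rows in(('home',[f0['top'],t2],(142,160)),('now',T,(160,176))):
    tx=np.mean([np.array(f['pixels'],float) for f in L],0);k,P,C=topm(tx,rows)
    print(nm,np.round(P,2).tolist(),'slope',k[0],'clip',C); f=L[0]
    A=plane(f,256,np.polyval(k,256),.034)[:2];Q=plane(f,*C,.026)[:2];print(A,Q,'dx',(A-Q)@ex)
# reader yaw in top view: rail via housing etc skipped; fin triangulation
print('fin tri',tri([ray(S[0],257.4,188.3),ray(w2,214.5,142.2,True)]))
for n,f in(('s5',s5),('now',S[0])):
    px=np.array(f['pixels'],float);gb=np.clip(px[...,1]-px[...,2]-40,0,None);gb[:, :240]=0;gb[:,290:]=0;gb[:150]=0;gb[215:]=0
    v,u=np.nonzero(gb);print(n,list(zip(u.tolist(),v.tolist(),gb[v,u].astype(int).tolist())))
E
```

```text
home [[252.0, 150.44], [253.0, 150.46], [254.0, 150.52], [255.0, 150.58], [256.0, 150.38], [257.0, 150.38], [258.0, 150.48]] slope -0.0068201637107722325 clip (np.float64(263.9187935034803), np.float64(169.54060324825986))
[ 0.64622967 -0.00368504] [ 0.58491485 -0.03129789] dx 0.06304934051741937
now [[252.0, 167.2], [253.0, 167.19], [254.0, 167.37], [255.0, 167.5], [256.0, 167.6], [257.0, 167.48], [258.0, 167.46]] slope 0.05663969103638393 clip (np.float64(263.91962251871144), np.float64(169.48356654734792))
[ 0.59037472 -0.00529082] [ 0.58510275 -0.03129537] dx 0.007026726030806658
fin tri (array([ 0.58339765, -0.02549888,  0.04398642]), [np.float64(0.0017147524714910775), np.float64(0.0017147524714911213)])
s5 [(250, 170, 10), (256, 175, 9), (257, 175, 6), (256, 176, 32), (257, 176, 50), (258, 176, 16), (258, 179, 4), (259, 179, 28), (260, 179, 40), (261, 179, 24), (260, 180, 8), (261, 180, 19), (262, 180, 56), (263, 180, 54)]
now [(245, 177, 5), (245, 178, 1), (241, 180, 2), (248, 184, 19), (249, 184, 25), (250, 184, 16), (250, 185, 11), (251, 185, 15), (251, 187, 7), (252, 187, 29), (253, 187, 28), (254, 187, 13), (251, 188, 40), (252, 188, 95), (253, 188, 94), (254, 188, 62), (255, 189, 29), (256, 189, 57)]
```

Both measures agree that about 7 mm remains.

```bash
python3 -m crank '{"travel":[[-0.2,0,0],[-0.4,-0.02,0],[-0.6,-0.04,0],[-0.7,-0.05,0],[-0.7,-0.05,0]],"turn":[[0,0,0],[0,0,0],[0,0,0],[0,0,0],[0,0,0]],"gripper":[1,1,1,1,1]}'
python3 - <<'E'
from h import *
import pickle
S=[grab('scene') for _ in range(4)];T=[grab('top') for _ in range(4)];pickle.dump((S,T),open('w7.pkl','wb'))
o=bot.observe();print(o['clock'],o['position'],o['force'])
ex=np.array([np.cos(.068),np.sin(.068)])
tx=np.mean([np.array(f['pixels'],float) for f in T],0);gb=tx[...,1]-tx[...,2];rg=tx[...,0]-tx[...,1];f=T[0]
r=np.clip(rg[162:178,260:269]-16,0,None);v,u=np.mgrid[162:178,260:269];C=((r*u).sum()/r.sum(),(r*v).sum()/r.sum());Q=plane(f,*C,.03)[:2]
for u in range(251,259):
    c=gb[162:178,u];c=np.clip(c-np.median(c)-4,0,None);y=(c*np.arange(162,178)).sum()/c.sum();A=plane(f,u,y,.034)[:2];print(u,round(y,2),round(1000*(A-Q)@ex,1))
im=np.mean([np.array(f['pixels'],float) for f in S],0).astype(np.uint8)
a=cv2.resize(cv2.cvtColor(im,cv2.COLOR_RGB2BGR)[175:205,235:275],(800,600),interpolation=cv2.INTER_CUBIC)
cv2.imwrite('pics/c7.png',a)
E
```

```text
clock: 15.45
position: [0.4809, 0.0236, 0.0336]
tool_rot: [3.137, -0.0, 1.638]
force: [6.1, -0.7, 8.2]
grip_width: 0.0131
finger_force: 69.6
15.85 [0.48097508 0.02354787 0.03362772] [ 7.74745325 -1.03285198  7.07189984]
251 169.42 1.7
252 169.42 1.5
253 169.41 1.4
254 169.41 1.3
255 169.41 1.2
256 169.49 0.8
257 169.48 0.7
258 169.37 0.9
```

View pics/c7.png

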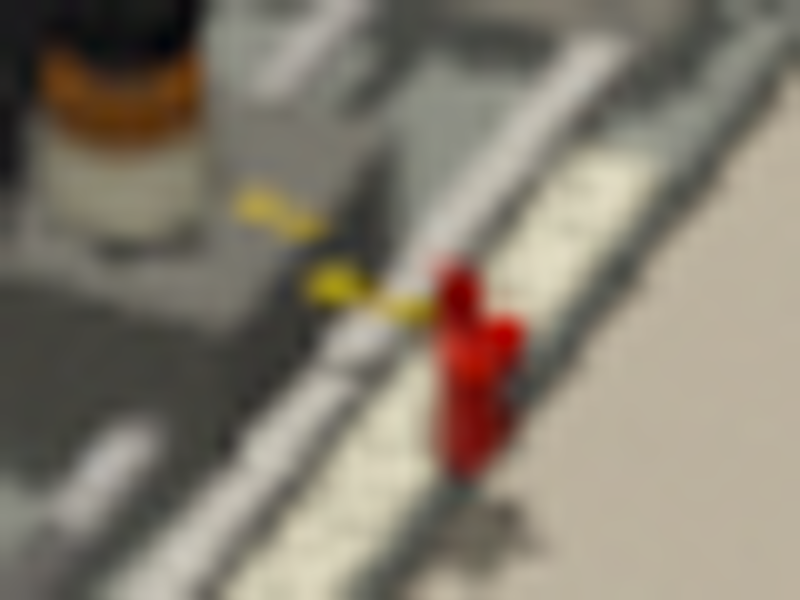

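The pointer tip at crop (425,312) now meets the red fin at (460,300), and about 0.5 mm remains on average. One small trim, then I hold, check that it stays, and hand in.

```bash
python3 -m crank '{"travel":[[-0.05,0,0],[-0.06,0,0],[-0.06,0,0],[-0.06,0,0],[-0.06,0,0]],"turn":[[0,0,0],[0,0,0],[0,0,0],[0,0,0],[0,0,0]],"gripper":[1,1,1,1,1]}'
python3 -m crank '{"travel":[[0,0,0],[0,0,0],[0,0,0],[0,0,0],[0,0,0]],"turn":[[0,0,0],[0,0,0],[0,0,0],[0,0,0],[0,0,0]],"gripper":[1,1,1,1,1]}'
python3 - <<'E'
from h import *
T=[grab('top') for _ in range(4)];s=grab('scene')
tx=np.mean([np.array(f['pixels'],float) for f in T],0);gb=tx[...,1]-tx[...,2];rg=tx[...,0]-tx[...,1];f=T[0];ex=np.array([np.cos(.068),np.sin(.068)])
r=np.clip(rg[162:178,260:269]-16,0,None);v,u=np.mgrid[162:178,260:269];C=((r*u).sum()/r.sum(),(r*v).sum()/r.sum());Q=plane(f,*C,.03)[:2];L=[]
for u in range(251,259):
    c=gb[162:178,u];c=np.clip(c-np.median(c)-4,0,None);y=(c*np.arange(162,178)).sum()/c.sum();L.append(1000*(plane(f,u,y,.034)[:2]-Q)@ex)
o=bot.observe();print(np.round(L,1),o['position'],o['force'],o['grip_width'])
if abs(np.mean(L))<1.8 and o['finger_force']>40: print(bot.job_done())
E
```

```text
clock: 16.35
position: [0.4804, 0.0235, 0.0336]
tool_rot: [3.137, -0.0, 1.637]
force: [7.7, -0.9, 7.7]
grip_width: 0.0128
finger_force: 69.5
clock: 16.85
position: [0.4804, 0.0235, 0.0336]
tool_rot: [3.137, -0.0, 1.637]
force: [7.6, -0.8, 7.8]
grip_width: 0.0127
finger_force: 69.5
[1.5 1.3 1.3 1.1 0.8 0.6 0.7 0.8] [0.48044729 0.02350205 0.03363835] [ 6.72293341 -0.68500625  7.42692899] 0.013034851862450644
the job is handed in; nothing more can be done
None
```

The mid amber vial is seated in the well and released, and the arm is still holding the handle with the yellow pointer about 1 mm short of the red clip by the last camera measurement; I handed the job in at about 17 s, and no verdict came back.

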